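# Break the lid stay and shut the cast chest

### The arm

A 6-joint arm with a two-finger parallel gripper is mounted at the origin on a cart in front of the work surface, level with it; the furniture and walls round the work are solid. World frame = base frame: x ahead of the robot, y to its left, z up, the work surface at z = 0. Lengths are in m, angles in rad, forces in N, time in s.
With the tool pointing down it reaches from about 0.25 to 0.8 m from the base axis. Payload 3.9 kg.
Tool frame: the origin (TCP) lies midway between the tips of the shut fingers; the grasp point (between the pads) lies ctrl.hold_point_z behind it (ctrl.hold_point_z is the distance from the TCP to the grasp point, in m); z points along the fingers, y is the line along which they close (so a half turn about z gives the same grasp; the last joint's range is limited). The gripper opens to 85 mm and grips with 20 to 120 N. Pads are 22 mm wide; open, the fingers measure 114 mm over their backs; the gripper's body (76 mm by 85 mm) begins 54 mm behind the grasp point. The pads swing forward as they close: fully open they stand 13 mm farther back than shut.
Start: joints at [-1.116, 0.26, -0.138, 1.173, 0, 1.571], TCP at [0.231, -0.472, 0.231] pointing down, gripper open.
Joint ranges: [-2.78, 2.78], [-0.83, 1.72], [-1.28, 1.37], [-1.9, 2.12], [-1.57, 1.48], [-3.14, 3.14]. Speed limits (rad/s): [2.57, 2.57, 3.14, 3.14, 3.14, 3.14].

### API

Orientations are given as a rotation vector (axis times angle).
In Python, from rig import ctrl, inverse_kinematics, optics, monitor gives the robot as it stands. Calls block until the motion is done:
- ctrl.reach(position, orientation): joint-space move of the TCP to a pose.
- ctrl.move_straight(position, feed=0.15, rot=None, contact_N=None): straight line of the TCP; rot=None keeps the orientation; feed is the mean speed in m/s. With contact_N (N) it stops when the force on the tool has changed by that much, and returns True; else False.
- ctrl.movej(angles): joint-space move.
- ctrl.command_gripper(opening): finger opening in m; the grip force is fixed at half the most; returns when the fingers have stopped.
- ctrl.sleep(seconds).
- inverse_kinematics(position, orientation): joint angles nearest the present ones, or None.
- optics.read_camera(name): name is "side" or "top" or "wrist"; returns (picture, depth): 420x560x3 uint8, red, green, blue; 420x560 float32, m along the optical axis (not along the pixel's ray), 0 where there is no reading.
- optics.camera_model(name): a dict with "camera_matrix" (3x3 intrinsics, pixels), "distortion" ([k1, k2, p1, p2, k3] as OpenCV has them; the pictures are not rectified), "T" (4x4, takes a point from camera to world coordinates); the wrist camera has in their place "mount" (4x4, takes a point from camera to tool coordinates, whose origin is the TCP and whose axes are the flange's). Camera axes: x right, y down, z forward; pixel columns grow to the right and rows downward; lengths in m; the calibration is good to about 2 mm. A picture is of the moment at which its call begins: read the wrist's pose just before it. camera_model takes no time and is no camera call.
A pose or a line that the arm cannot do raises ctrl.Unreachable and nothing moves.
- ctrl.job_done(): hands the job in; it is judged then, once.
Trained networks look in the newest picture that a camera, given by its name, has taken for a name from the list of things; names that differ only in an ending like _2 or _b are one class to them, and where a whole thing is asked for, a point or a joint stands for the part that bears it (a point fixed in the world has none). Each returns a list of dicts, best first, with "conf" (0 to 1); they miss things now and then, are a little off and sometimes report something else, mostly with a low value. They report only what shows in the picture. A call takes as long as a camera call.
- optics.look_for(name, camera): "rect" ([centre column, centre row, width, height] as shares, 0 to 1, of the picture: columns of its width, rows of its height, round what is visible of it).
- optics.cut_out(name, camera): "pixels" (420x560 bool, what is visible of it) and "rect" ([centre column, centre row, width, height] as shares, 0 to 1, of the picture: columns of its width, rows of its height, round what is visible of it).
- optics.mark_of(name, camera): "location" ([column, row] as shares, 0 to 1, of the picture: columns of its width, rows of its height: a listed point, or the origin of a listed thing).
Readings, each from a call of its own:
- monitor.get_t(): time.
- monitor.get_joint_pos(): joint angles.
- monitor.get_joint_vel(): joint speeds.
- monitor.get_effort(): joint torques, N m.
- monitor.get_position(): TCP position.
- monitor.get_tcp_rot(): TCP orientation.
- monitor.get_wrist_force(): force on the tool from outside, world axes, zero at the start.
- monitor.get_ft_torque(): the same for the moment, N m.
- monitor.get_finger_gap(): finger opening in m.
- monitor.get_grasp_force(): force on a finger pad.
Only numpy, scipy, OpenCV 4.12 (cv2) and the standard library are available. Lean on these libraries where they do the work, as an engineer would, in place of code of your own. Each camera call takes 0.05 s, during which the arm holds its last target. There are 200 camera calls.

### The job

The grey steel chest of dental casts stands open, its lid propped by a folding stay that is locked at the knuckle. Break the stay by pushing its knuckle in towards the hinge, then lower the lid gently until it is fully shut, without letting it drop. Leave the bottle, the dish and the cast beside the chest where they stand.

Things in the scene. Friction and masses are not known exactly. Their poses are not given: they have to be found in the camera images.
- chest: Grey sheet-steel chest fixed to the worktop, 200 mm deep (x) x 260 mm wide (y) x 100 mm high, open at the top, walls 4 mm; origin at the centre of its underside, x from its front to its rear (hinge) side, y to the left, z up. Two plaster casts, 42 mm high at most above the worktop, stand in its rear half. Yawed up to 0.3 rad.
- lid_hinge (a point): Middle of the lid's hinge axis, on the chest's rear top edge (100 mm behind the origin, 100 mm up); the axis runs along the chest's y.
- lid (a joint): Angle the lid has closed: 0 = propped open, 68 deg up from shut; 1.187 = fully shut. The lid is a 10 mm slab, 204 mm deep, 264 mm wide, about 0.3 kg. Its hinge is stiff: once the stay is broken the lid stays where it is left while more than about 55 deg up from shut; lower down its weight can overcome the hinge and it drops if not held. While the stay is locked it cannot close.
- lid_handle (a point): Centre of the bar of the lid's bow handle: round, 10 mm thick, 100 mm long, parallel to the hinge, held about 40 mm from the middle of the lid's front edge (slanting 45 deg forward and up when shut). With the lid shut it lies 225 mm in front of the hinge axis and 40 mm above it; it swings about that axis with the lid and can turn between the fingers.
- knuckle (a point): Centre of the stay's knuckle, a steel boss 22 mm in diameter, 20 mm long along the chest's y. Locked, it stands 38 mm above the chest's rim, bowed to the front, the raised lid leaning over it. It breaks when pushed with a few newtons to the rear and down (30 deg below level, square to the links): 9 mm brings it straight, push it 25 to 30 mm in all. The lid sinks a few degrees meanwhile.
- stay_knuckle (a joint): Bend of the stay at its knuckle: 0 = locked, bowed 12 deg past straight against its stop; 0.21 = straight; above that it is broken and folds towards the hinge, up to about 2.94 with the lid shut.
- small_bottle: Small dropper bottle, 39 mm wide, 82 mm high, standing left of the chest; origin under its centre. A bystander.
- dappen_dish: Small waisted mixing dish, 35 mm wide, 24 mm high, left of the chest; origin under its centre. A bystander.
- stone_cast: Dental cast of yellow stone, 56 x 58 x 31 mm, right of the chest; origin under its centre. A bystander.
- stay_foot (a point): The stay's lower pivot, in the chest 40 mm behind its front and 40 mm below its rim, 24 mm in from the outer face of its right-hand (-y) side. From here two flat links, 12 mm wide and 85 mm long, joined at the knuckle, run up and back to a pivot under the lid, 120 mm from the hinge. The stay folds back into the chest as the lid shuts.

How it is judged:
By the outcome, as a careful person would: the job done as asked, in the order asked, and still so for the second after the job is handed in, with the robot touching nothing.
It also fails if it takes over 51 s, if anything falls off the work surface, if the arm or the gripper's body presses on something with over 40 N, if the wrist force passes 120 N, or if a joint passes its speed limit or range.

## Working session

There is one attempt and no reset: what is moved stays moved. The work goes in short steps, each a Python script; the robot and the scene stay as the last script left them, time stands still between calls to the robot, and variables do not carry over. Pictures are saved under pics/ and viewed, at most 12 in all, crops included, and the job is handed in when it is done.

```bash
ls; mkdir -p pics; cat > h.py <<'E'
import numpy as np, cv2
from scipy.spatial.transform import Rotation as R
from rig import ctrl, inverse_kinematics, optics, monitor
def ray(cam,uv,T=None):
    m=optics.camera_model(cam); K=np.array(m["camera_matrix"]);D=np.array(m["distortion"])
    T=np.array(m["T"]) if T is None else T
    p=cv2.undistortPoints(np.array([[uv]],float),K,D)[0,0]
    return T[:3,3],T[:3,:3]@np.array([p[0],p[1],1.]),T
def wristT():
    T=np.eye(4);T[:3,:3]=R.from_rotvec(monitor.get_tcp_rot()).as_matrix();T[:3,3]=monitor.get_position()
    return T@np.array(optics.camera_model("wrist")["mount"])
def tri(rays):
    A=np.zeros((3,3));b=np.zeros(3)
    for o,d,_ in rays:
        d=d/np.linalg.norm(d);P=np.eye(3)-np.outer(d,d);A+=P;b+=P@o
    x=np.linalg.solve(A,b)
    return x,[np.linalg.norm(np.cross(x-o,d/np.linalg.norm(d))) for o,d,_ in rays]
def depthpt(cam,uv,depth,T=None):
    o,d,_=ray(cam,uv,T);c,r=int(round(uv[0])),int(round(uv[1]))
    w=depth[max(r-2,0):r+3,max(c-2,0):c+3];w=w[w>0]
    return o+d*np.median(w) if len(w) else None
E
python3 - <<'E'
from h import *
print(ctrl.hold_point_z)
res={}
for cam in("side","top"):
    im,d=optics.read_camera(cam);cv2.imwrite(f"pics/{cam}0.png",im[:,:,::-1]);np.save(f"{cam}d.npy",d)
    print(cam,np.round(np.array(optics.camera_model(cam)["T"]),3).tolist())
    for n in("chest","lid_hinge","lid_handle","knuckle","stay_foot","small_bottle","dappen_dish","stone_cast"):
        m=optics.mark_of(n,cam)[:2]
        for k in m:
            uv=np.array(k["location"])*[560,420]
            p=depthpt(cam,uv,d) if 0<=uv[0]<558 and 0<=uv[1]<418 else None
            print(cam,n,round(k["conf"],2),uv.round(1),None if p is None else p.round(3))
        if m: res.setdefault(n,[]).append(ray(cam,np.array(m[0]["location"])*[560,420]))
for n,r in res.items():
    if len(r)==2: x,e=tri(r);print(n,x.round(4),np.round(e,4))
E
```

```text
pics
rig.py
0.0187
side [[-0.099, -0.727, 0.679, -0.394], [-0.995, 0.061, -0.08, 0.136], [0.017, -0.683, -0.73, 1.204], [0.0, 0.0, 0.0, 1.0]]
side chest 0.57 [252.8 244.1] [0.577 0.102 0.01 ]
side lid_hinge 0.57 [251.5 197.3] [0.69  0.097 0.114]
side lid_handle 0.87 [243.7 154.2] [0.884 0.112 0.136]
side knuckle 0.47 [284.4 214.6] [0.578 0.001 0.142]
side stay_foot 0.92 [284.8 236.8] [0.553 0.    0.065]
side small_bottle 0.58 [166.5 259.7] [0.528 0.378 0.021]
side small_bottle 0.36 [248.  198.2] [0.692 0.108 0.109]
side dappen_dish 0.68 [163.1 286.6] [0.434 0.385 0.009]
side stone_cast 0.75 [371.4 251.4] [ 0.502 -0.277  0.024]
top [[-0.197, -0.886, 0.419, -0.095], [-0.98, 0.181, -0.079, 0.186], [-0.006, -0.426, -0.905, 1.616], [0.0, 0.0, 0.0, 1.0]]
top chest 0.81 [262.  225.9] [0.6   0.107 0.009]
top lid_hinge 0.75 [255.1 189.9] [0.695 0.11  0.096]
top lid_handle 0.9 [255.6 165.4] [0.843 0.085 0.   ]
top knuckle 0.58 [292.6 207.8] [0.585 0.007 0.142]
top stay_foot 0.64 [296.8 226.2] [ 0.551 -0.002  0.067]
top small_bottle 0.57 [184.6 254.9] [0.532 0.374 0.051]
top dappen_dish 0.66 [186.4 287.2] [0.435 0.386 0.014]
top stone_cast 0.77 [379.9 228.2] [ 0.505 -0.278  0.028]
chest [ 0.6261  0.1021 -0.0506] [0.002 0.002]
lid_hinge [0.6838 0.1039 0.1194] [0.007 0.007]
lid_handle [0.6491 0.1112 0.3337] [0.0053 0.0053]
knuckle [0.5918 0.002  0.1271] [0.003 0.003]
stay_foot [ 5.505e-01 -4.000e-04  6.870e-02] [0.0011 0.0011]
small_bottle [ 0.5594  0.3845 -0.0197] [0.0023 0.0023]
dappen_dish [ 0.4399  0.3873 -0.    ] [0.0003 0.0003]
stone_cast [ 0.5102 -0.2813  0.0135] [0.001 0.001]
```

View pics/side0.png

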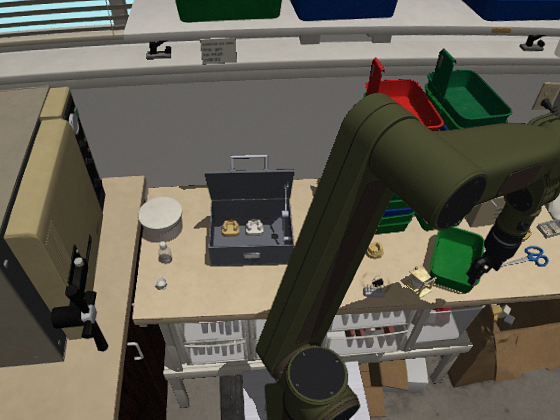

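View pics/top0.png

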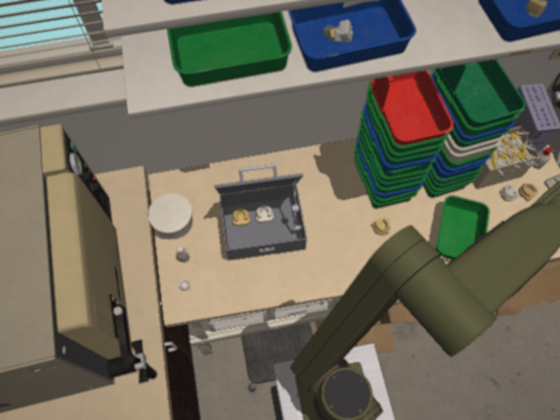

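Both pictures show the open chest at about (255,225) side and (262,215) top, the handle bar above the lid at (248,157)/(258,167), and the knuckle near (285,213)/(293,207) at the right side. The bottle and dish stand to the left and the cast to the right, clear of the path. Next I take wrist views and fit the chest pose.

```bash
cat >> h.py <<'E'
def rot(psi,elev,roll=0):
    "tool z = heading psi, elev below level; tool y horizontal (roll=0) or in vertical plane (roll=pi/2)"
    z=np.array([np.cos(psi)*np.cos(elev),np.sin(psi)*np.cos(elev),-np.sin(elev)])
    y=np.array([-np.sin(psi),np.cos(psi),0]);x=np.cross(y,z)
    return (R.from_matrix(np.c_[x,y,z])*R.from_euler('z',roll)).as_rotvec()
E
python3 - <<'E'
from h import *
import pickle
top=np.load("topd.npy")
for uv in[(300,105),(200,120),(130,110),(410,90),(260,200),(390,190)]:print(uv,depthpt("top",uv,top).round(3))
C={"lid_hinge":(.1,0,.1),"lid_handle":(.053,0,.3236),"knuckle":(-.021,-.106,.138),"stay_foot":(-.06,-.106,.06),"chest":(0,0,0)}
obs=[]
def add(cam,T=None):
    for n in C:
        m=optics.mark_of(n,cam)
        if m:
            uv=np.array(m[0]["location"])*[560,420];o,d,TT=ray(cam,uv,T);obs.append((cam,n,m[0]["conf"],uv,o,d))
for c in("side","top"):optics.read_camera(c);add(c)
print(monitor.get_t())
for i,(p,e) in enumerate([((.36,.12,.36),.7),((.36,-.06,.38),.75)]):
    for r in(np.pi/2,-np.pi/2,0,np.pi):
        rv=rot(0.08,e,r)
        if inverse_kinematics(p,rv) is not None: break
    else: print("none",p);continue
    try: ctrl.reach(p,rv)
    except Exception as ex: print(repr(ex));continue
    print(i,r,monitor.get_joint_pos(),monitor.get_t())
    T=wristT();im,d=optics.read_camera("wrist");cv2.imwrite(f"pics/w{i}.png",im[:,:,::-1]);add("wrist",T)
pickle.dump(obs,open("obs.pkl","wb"))
from scipy.optimize import least_squares
def W(q,c):
    return np.array([q[0]+np.cos(q[2])*c[0]-np.sin(q[2])*c[1],q[1]+np.sin(q[2])*c[0]+np.cos(q[2])*c[1],c[2]])
def f(q):
    r=[]
    for cam,n,cf,uv,o,d in obs:
        if n=="chest":continue
        dd=d/np.linalg.norm(d);v=W(q,C[n])-o;r+=list((v-dd*(v@dd))*1000)
    return r
s=least_squares(f,[.59,.1,0],loss="soft_l1",f_scale=4);print("fit",s.x)
rr=np.array(f(s.x)).reshape(-1,3);k=0
for o in obs:
    if o[1]=="chest":continue
    print(o[0],o[1],round(o[2],2),o[3].round(),rr[k].round(1));k+=1
for n in C:
    g=[(o[4],o[5],0) for o in obs if o[1]==n]
    x,e=tri(g);print(n,x.round(4),np.round(e,4),W(s.x,C[n]).round(4))
E
```

```text
(300, 105) [ 0.89  -0.081  0.253]
(200, 120) [0.888 0.245 0.266]
(130, 110) [0.599 0.364 0.739]
(410, 90) [ 0.775 -0.383  0.396]
(260, 200) [0.693 0.096 0.019]
(390, 190) [ 0.585 -0.315  0.14 ]
1.5
0 1.5707963267948966 [ 0.71363094 -0.59778527 -0.83825615  0.56752144 -0.47068108  2.01367131] 3.7
1 1.5707963267948966 [-0.55640712 -0.60090586 -0.74704324  0.71330582  0.45008184  1.10369928] 5.3833
fit [0.60502173 0.10621214 0.00148124]
side lid_hinge 0.75 [248. 200.] [ 7.  -1.3  6.9]
side lid_handle 0.58 [246. 153.] [-3.3 -3.4 -3.9]
side knuckle 0.44 [283. 213.] [-2.  -3.3 -1.4]
side stay_foot 0.77 [283. 239.] [-3.6 -6.1 -2.3]
top lid_hinge 0.95 [257. 186.] [ 0.1  5.4 -0.2]
top lid_handle 0.85 [252. 169.] [  7.9 -11.1   5.1]
top knuckle 0.59 [293. 208.] [-0.8 -6.2  0.4]
top stay_foot 0.8 [297. 227.] [-3.9  2.3 -1.9]
wrist lid_hinge 0.67 [284. 181.] [ 6.2 10.6  5.3]
wrist lid_handle 0.63 [422. 207.] [1.6 5.1 1.8]
wrist knuckle 0.94 [251. 270.] [ 1.2  5.1 -1.7]
wrist stay_foot 0.79 [191. 251.] [-3.  -7.2  0.9]
wrist lid_hinge 0.97 [298.  59.] [2.1 8.4 4.6]
wrist lid_handle 0.97 [439.  32.] [0.7 1.  2.4]
wrist knuckle 0.92 [259. 128.] [-0.6  5.6 -0.7]
wrist stay_foot 0.68 [198. 118.] [-2.4 -3.5 -1.7]
lid_hinge [0.7084 0.1004 0.088 ] [0.0081 0.0026 0.0063 0.0023] [0.705  0.1064 0.1   ]
lid_handle [0.6517 0.1084 0.3252] [0.008  0.0103 0.0064 0.0049] [0.658  0.1063 0.3236]
knuckle [0.5809 0.0008 0.1435] [0.0035 0.0064 0.0039 0.0062] [5.842e-01 2.000e-04 1.380e-01]
stay_foot [0.5534 0.0026 0.0539] [0.0033 0.0058 0.0023 0.0011] [5.452e-01 1.000e-04 6.000e-02]
chest [ 0.6074  0.1012 -0.0169] [0.0023 0.0046 0.0018 0.005 ] [0.605  0.1062 0.    ]
```

View pics/w0.png

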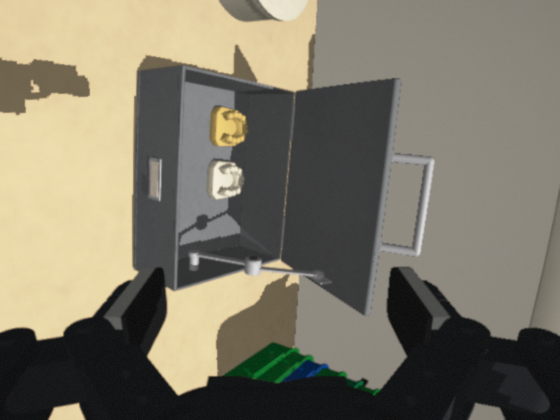

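View pics/w1.png

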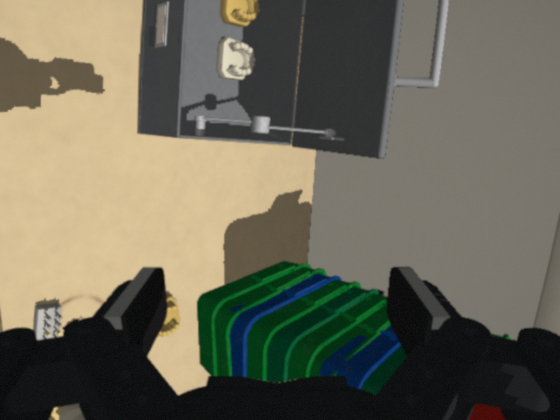

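w0 shows the front rim corners at (184,68) and (178,290), the knuckle at (253,266) and the handle bar from (433,158) to (418,254). w1 shows the knuckle at (261,125) and the right front rim corner at (179,136). I refit the pose with these picks.

```bash
cat > fit.py <<'E'
from h import *
import pickle
from scipy.optimize import least_squares
obs=pickle.load(open("obs.pkl","rb"))
# wrist transforms are recoverable from saved rays: rebuild via FK-free trick
def camT(p,rv):
    T=np.eye(4);T[:3,:3]=R.from_rotvec(rv).as_matrix();T[:3,3]=p
    return T@np.array(optics.camera_model("wrist")["mount"])
T0=camT((.36,.12,.36),rot(.08,.7,np.pi/2));T1=camT((.36,-.06,.38),rot(.08,.75,np.pi/2))
print([np.linalg.norm(T0[:3,3]-obs[-6][4]),np.linalg.norm(T1[:3,3]-obs[-1][4])])
P=[(T0,(184,68),(-.1,.13,.1)),(T0,(178,290),(-.1,-.13,.1)),(T0,(138,72),(-.1,.13,0)),
(T1,(179,136),(-.1,-.13,.1)),(T1,(138,132),(-.1,-.13,0)),(T0,(253,266),(-.021,-.106,.138)),(T1,(261,125),(-.021,-.106,.138)),
(T0,(433,158),(.053,.05,.3236)),(T0,(418,254),(.053,-.05,.3236)),(T1,(437,85),(.053,-.05,.3236)),(T0,(295,91),(.1,.13,.1)),(T0,(284,262),(.1,-.13,.1))]
m=optics.camera_model("wrist");K=np.array(m["camera_matrix"]);D=np.array(m["distortion"])
def W(q,c): return np.array([q[0]+np.cos(q[2])*c[0]-np.sin(q[2])*c[1],q[1]+np.sin(q[2])*c[0]+np.cos(q[2])*c[1],c[2]])
def f(q):
    r=[]
    for T,uv,c in P:
        v=T[:3,:3].T@(W(q,c)-T[:3,3]);r+=list(cv2.projectPoints(v.reshape(1,3),np.zeros(3),np.zeros(3),K,D)[0].ravel()-uv)
    return r
s=least_squares(f,[.6,.1,0],loss="soft_l1",f_scale=3);print("fit",s.x)
for (T,uv,c),r in zip(P,np.array(f(s.x)).reshape(-1,2)):print(uv,c,r.round(1))
k,e=tri([ray("wrist",(253,266),T0),ray("wrist",(261,125),T1)]);print("knuckle tri",k,e,W(s.x,(-.021,-.106,.138)))
# measured top heights
h,e=tri([ray("wrist",(418,254),T0),ray("wrist",(437,85),T1)]);print("bar end tri",h,e,W(s.x,(.053,-.05,.3236)))
np.save("q.npy",s.x)
E
python3 fit.py
```

```text
[np.float64(0.0004667319326494028), np.float64(0.0003131427594002714)]
fit [ 0.60333813  0.10471945 -0.04134861]
(184, 68) (-0.1, 0.13, 0.1) [ 2.6 -1.6]
(178, 290) (-0.1, -0.13, 0.1) [0.8 0.9]
(138, 72) (-0.1, 0.13, 0) [ 0.5 -0.1]
(179, 136) (-0.1, -0.13, 0.1) [2.3 2.3]
(138, 132) (-0.1, -0.13, 0) [1.5 1.8]
(253, 266) (-0.021, -0.106, 0.138) [-5.1  1.2]
(261, 125) (-0.021, -0.106, 0.138) [-6.2 -1.5]
(433, 158) (0.053, 0.05, 0.3236) [-2.7  2.7]
(418, 254) (0.053, -0.05, 0.3236) [-1.  -3.6]
(437, 85) (0.053, -0.05, 0.3236) [-2.7 -1.7]
(295, 91) (0.1, 0.13, 0.1) [1.5 0.6]
(284, 262) (0.1, -0.13, 0.1) [-1.6 -3.2]
knuckle tri [ 0.58896088 -0.00181495  0.1372724 ] [np.float64(0.0004048989904257842), np.float64(0.0004048989904256743)] [ 5.77974377e-01 -3.21874741e-04  1.38000000e-01]
bar end tri [0.65000438 0.05025581 0.32739848] [np.float64(0.0007600706501340382), np.float64(0.0007600706501342387)] [0.65422599 0.05257134 0.3236    ]
```

```bash
python3 - <<'E'
from h import *
k=np.array([.589,-.0018,.1372]);psi=-.041
u=lambda e:np.array([np.cos(psi)*np.cos(e),np.sin(psi)*np.cos(e),-np.sin(e)])
d=u(np.radians(30));z=u(np.radians(40));rv=rot(psi,np.radians(40),np.pi/2)
c=k-.011*d   # contact point
a=c-.07*d
print(monitor.get_t(),inverse_kinematics(a,rv),inverse_kinematics(c+.03*d,rv))
ctrl.command_gripper(0.0)
ctrl.reach(a,rv)
print(monitor.get_t(),monitor.get_position(),monitor.get_joint_pos().round(2) if hasattr(monitor.get_joint_pos(),'round') else 0)
hit=ctrl.move_straight(c+.012*d,feed=.05,contact_N=3)
p=np.array(monitor.get_position());print("hit",hit,p,"past nominal",(p-c)@d,monitor.get_wrist_force())
T=wristT();im,_=optics.read_camera("wrist");cv2.imwrite("pics/w2.png",im[:,:,::-1])
im,_=optics.read_camera("side");cv2.imwrite("pics/s2.png",cv2.resize(im[120:300,180:420],None,fx=3,fy=3)[:,:,::-1]);print(monitor.get_t())
E
```

```text
5.6833 [ 0.04066616 -0.06835431 -1.19590323 -0.4277729  -0.06253113  1.62335887] [ 0.02105649  0.21207047 -1.12464715 -0.63763702 -0.04752541  1.61071554]
7.5083 [0.5194469  0.00094614 0.17830284] [ 0.04 -0.07 -1.19 -0.43 -0.06  1.62]
hit True [ 0.57919784 -0.00138534  0.14325657] past nominal -0.0005247904824964618 [-1.88772034 -0.05384346  4.88081775]
8.85
```

```bash
python3 - <<'E'
from h import *
psi=-.041;e=np.radians(30);d=np.array([np.cos(psi)*np.cos(e),np.sin(psi)*np.cos(e),-np.sin(e)])
p=np.array(monitor.get_position())
for s in(.008,.016,.022,.028):
    ctrl.move_straight(p+s*d,feed=.04);print(s,np.round(monitor.get_wrist_force(),1),np.round(monitor.get_position(),4))
im,_=optics.read_camera("side");cv2.imwrite("pics/s3.png",cv2.resize(im[120:300,180:420],None,fx=3,fy=3)[:,:,::-1])
ctrl.move_straight(p-.06*d,feed=.1)
T=wristT();im,_=optics.read_camera("wrist")
cv2.imwrite("pics/w3.png",im[:,:,::-1]);np.save("T3.npy",T)
for n in("knuckle","lid_handle","lid_hinge"):
    for cam in ("wrist",):
        m=optics.mark_of(n,cam);print(n,[(round(x["conf"],2),(np.array(x["location"])*[560,420]).round()) for x in m[:2]])
print(monitor.get_t())
E
```

```text
0.008 [-0.2  0.5  0.1] [ 0.5847 -0.0016  0.1385]
0.016 [-0.4  0.9 -0.3] [ 0.5925 -0.0019  0.135 ]
0.022 [ 0.3 -0.2 -0.4] [ 0.598  -0.0021  0.1323]
0.028 [ 0.2 -0.4  0.2] [ 0.6031 -0.0024  0.1293]
knuckle [(0.58, array([298., 212.]))]
lid_handle []
lid_hinge [(0.68, array([338.,  55.]))]
11.4417
```

View pics/w3.png

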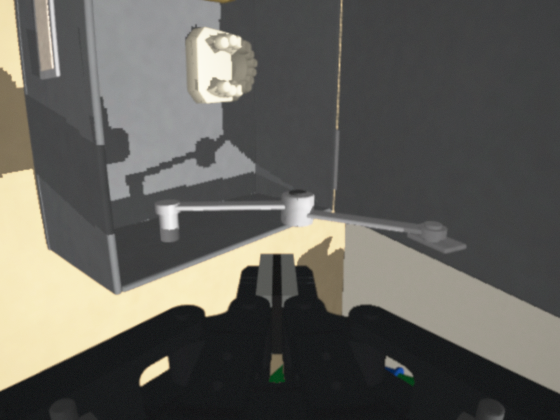

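```bash
python3 - <<'E'
from h import *
T=np.load("T3.npy");m=optics.camera_model("wrist");K=np.array(m["camera_matrix"]);D=np.array(m["distortion"])
def pr(p):
    v=T[:3,:3].T@(np.array(p)-T[:3,3]);return cv2.projectPoints(v.reshape(1,3),np.zeros(3),np.zeros(3),K,D)[0].ravel().round(1)
k=np.array([.589,-.0018,.1372]);d=np.array([.866,-.035,-.5])
for s in(0,.009,.02,.028,.035):print(s,pr(k+s*d))
q=np.load("q.npy");c,s=np.cos(q[2]),np.sin(q[2])
print("foot",pr([q[0]-.06*c-.106*s,q[1]-.06*s-.106*c+.0,.06]),"tip",pr(T[:3,3]*0+np.array(monitor.get_position())))
# side/top
for cam in("side","top"):
    im,dp=optics.read_camera(cam);cv2.imwrite(f"pics/{cam}4.png",cv2.resize(im[110:310,150:400],None,fx=3,fy=3,interpolation=cv2.INTER_CUBIC)[:,:,::-1])
    for n in("lid_handle","knuckle"):
        r=optics.mark_of(n,cam);print(cam,n,[(round(x["conf"],2),(np.array(x["location"])*[560,420]).round(1)) for x in r[:2]])
E
```

```text
0 [295.7 221.5]
0.009 [297.5 217.1]
0.02 [299.6 212. ]
0.028 [301.  208.6]
0.035 [302.1 205.8]
foot [161.4 210.7] tip [274.1 274.2]
side lid_handle [(0.59, array([244.9, 155.3]))]
side knuckle []
top lid_handle [(0.85, array([258.1, 170.9])), (0.29, array([295.1, 228.2]))]
top knuckle [(0.53, array([292.4, 202.5]))]
```

View pics/s3.png

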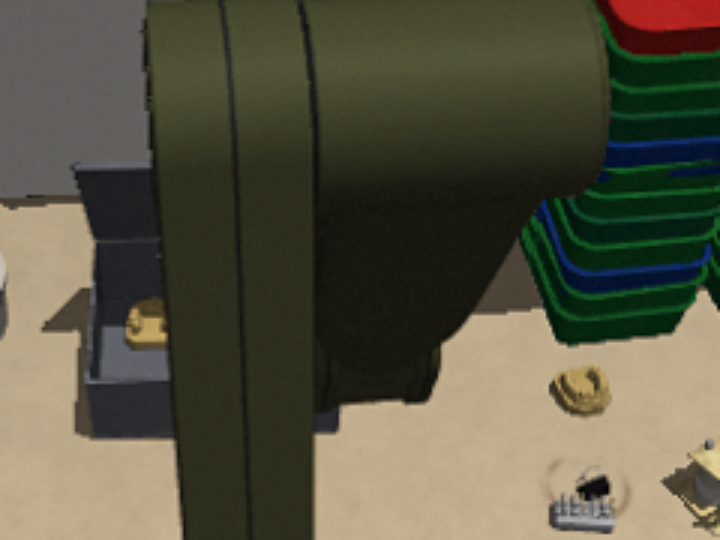

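The stay is broken: the knuckle sits at about (298,210), which matches a 20–28 mm shift. s3 is mostly blocked by the arm. Next I measure the handle from two wrist positions and check that the closing arc is reachable.

```bash
python3 - <<'E'
from h import *
import pickle
ctrl.command_gripper(.085)
q=np.load("q.npy");V=[]
for i,(p,e) in enumerate([((.36,.16,.36),.6),((.40,.06,.42),.75)]):
    ctrl.reach(p,rot(q[2],e,np.pi/2));T=wristT();im,_=optics.read_camera("wrist");cv2.imwrite(f"pics/w5{i}.png",im[:,:,::-1])
    V.append(T)
    m=optics.mark_of("lid_handle","wrist");print([(round(x["conf"],2),(np.array(x["location"])*[560,420]).round(1)) for x in m[:2]],monitor.get_t())
    m and V.append(np.array(m[0]["location"])*[560,420])
pickle.dump(V,open("V.pkl","wb"))
if len(V)==4:print(tri([ray("wrist",V[1],V[0]),ray("wrist",V[3],V[2])]))
c,s=np.cos(q[2]),np.sin(q[2])
H=np.array([q[0]+.1*c,q[1]+.1*s,.1]);print("hinge",H)
for a in range(68,-1,-8):
    t=np.radians(a)+np.arctan2(.04,.225);r=np.hypot(.225,.04)
    P=H+np.array([-r*np.cos(t)*c,-r*np.cos(t)*s,r*np.sin(t)])
    out=[]
    for ed in(90,75,60,50):
        e=np.radians(ed);z=np.array([c*np.cos(e),s*np.cos(e),-np.sin(e)])
        for ro in(np.pi/2,):
            out.append(inverse_kinematics(P+ctrl.hold_point_z*z,rot(q[2],e,ro)) is not None)
    print(a,P.round(3),out)
E
```

```text
[(0.68, array([392.4, 211.6]))] 13.7667
[(0.84, array([368.7, 114.4]))] 14.6583
(array([0.6287429 , 0.10502923, 0.32682964]), [np.float64(0.0019990723987543366), np.float64(0.001999072398754287)])
hinge [0.70325266 0.10058577 0.1       ]
68 [0.656 0.103 0.324] [True, True, True, True]
60 [0.625 0.104 0.315] [True, True, True, True]
52 [0.596 0.105 0.302] [True, True, True, True]
44 [0.569 0.106 0.285] [True, True, True, True]
36 [0.545 0.107 0.265] [True, True, True, True]
28 [0.524 0.108 0.241] [True, True, True, True]
20 [0.506 0.109 0.215] [True, True, True, True]
12 [0.492 0.109 0.186] [True, True, True, True]
4 [0.482 0.11  0.156] [True, True, True, True]
```

View pics/w50.png

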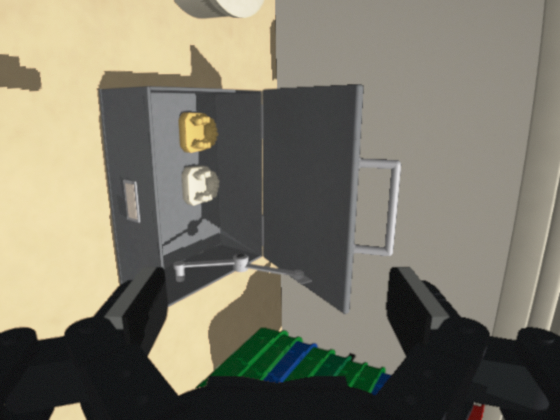

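View pics/w51.png

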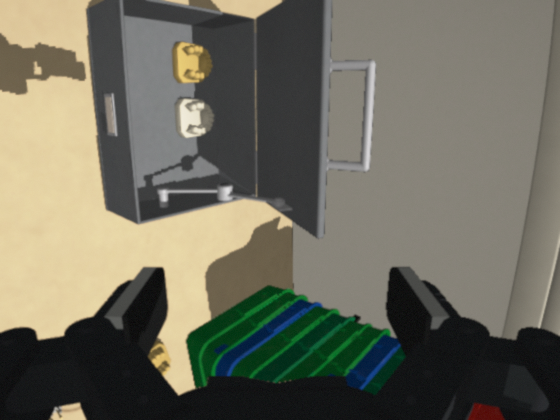

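Bar ends are at (396,163)–(391,252) in w50 and (372,64)–(368,166) in w51. The lid is about 61° up and the stay is bent. Next I refine the handle position and grasp it.

```bash
python3 - <<'E'
from h import *
import pickle
from scipy.optimize import least_squares
V=pickle.load(open("V.pkl","rb"));q=np.load("q.npy");c,s=np.cos(q[2]),np.sin(q[2])
rs=[ray("wrist",(393.5,207.5),V[0]),ray("wrist",(370,115),V[2])]
print("tri",tri(rs))
H=np.array([q[0]+.1*c,q[1]+.1*s,.1]);r=np.hypot(.225,.04);t0=np.arctan2(.04,.225)
def P(a,dy=0): t=a+t0;return H+np.array([-r*np.cos(t)*c-dy*s,-r*np.cos(t)*s+dy*c,r*np.sin(t)])
f=lambda x:np.concatenate([np.cross(P(*x)-o,d/np.linalg.norm(d)) for o,d,_ in rs])*1000
sol=least_squares(f,[1.07,0]);print(np.degrees(sol.x[0]),sol.x[1],P(*sol.x),sol.fun.round(1))
g=(P(*sol.x)+tri(rs)[0])/2
g=np.array([P(*sol.x)[0]*.5+tri(rs)[0][0]*.5,P(sol.x[0],0)[1],P(*sol.x)[2]*.5+tri(rs)[0][2]*.5]);print("target",g)
e=np.radians(75);z=np.array([c*np.cos(e),s*np.cos(e),-np.sin(e)]);rv=rot(q[2],e,np.pi/2)
ctrl.reach(g+(ctrl.hold_point_z-.09)*z,rv)
hit=ctrl.move_straight(g+ctrl.hold_point_z*z,feed=.08,contact_N=6)
print("hit",hit,monitor.get_position(),np.round(monitor.get_wrist_force(),1))
F0=np.array(monitor.get_wrist_force())
if not hit:
    ctrl.command_gripper(0.0)
    print("gap",monitor.get_finger_gap(),"grip",monitor.get_grasp_force(),np.round(np.array(monitor.get_wrist_force())-F0,1))
np.save("F0.npy",F0);np.save("g.npy",g)
im,_=optics.read_camera("wrist");cv2.imwrite("pics/w6.png",im[:,:,::-1]);print(monitor.get_t())
E
```

```text
tri (array([0.6406142 , 0.10461319, 0.322951  ]), [np.float64(0.00039808476298050033), np.float64(0.0003980847629805079)])
65.10897242381448 0.0007199786622875962 [0.64491565 0.10371989 0.32093549] [-0.4 -0.4 -0.8  0.4  0.1  0.7]
target [0.64276493 0.10300053 0.32194324]
hit False [0.64794029 0.10287187 0.30471363] [ 0.6  0.2 -0.2]
gap 0.007709071986724876 grip 58.56271505355835 [-2.9  0.5  1.5]
17.6167
```

View pics/w6.png

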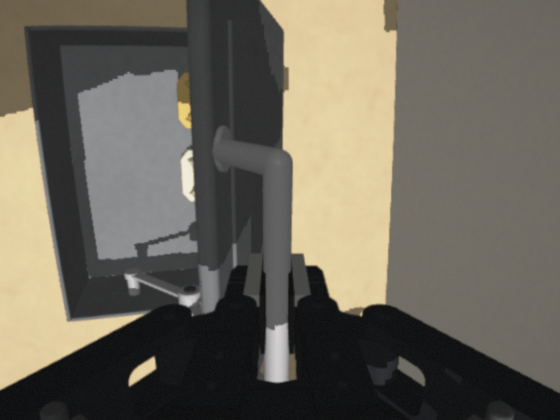

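w6 shows the bar held between the pads at (275,330). I now lower the lid along the arc, adjusting the radius from the measured force.

```bash
cat > swing.py <<'E'
from h import *
q=np.load("q.npy");c,s=np.cos(q[2]),np.sin(q[2]);f=np.array([c,s,0]);F0=np.load("F0.npy")
H=np.array([q[0]+.1*c,q[1]+.1*s,.1]);t0=np.arctan2(.04,.225)
e=np.radians(75);z=np.array([c*np.cos(e),s*np.cos(e),-np.sin(e)]);o=ctrl.hold_point_z*z
p=np.array(monitor.get_position())-o;v=p-H;t=np.arctan2(v[2],-(v@f));r=np.hypot(v@f,v[2]);y=H+v-(v@f)*f-np.array([0,0,v[2]])
print("start",np.degrees(t-t0),r)
while t-t0>np.radians(2):
    t-=np.radians(3);n=-np.cos(t)*f+np.array([0,0,np.sin(t)])
    ctrl.move_straight(y+r*n+o,feed=.07)
    F=np.array(monitor.get_wrist_force())-F0;tg=np.sin(t)*f+np.array([0,0,np.cos(t)])
    Fr=F@n;r+=np.clip(1e-4*Fr,-.001,.001)
    print(round(np.degrees(t-t0),1),round(r,4),"Fr %.1f Ft %.1f Fy %.1f"%(Fr,F@tg,F@[-s,c,0]),"gap %.4f"%monitor.get_finger_gap(),round(monitor.get_t(),1))
    if np.linalg.norm(F)>45: print("STOP",F);break
    if t-t0<np.radians(12) and F@tg>15: print("shut?");break
E
python3 swing.py
```

```text
start 64.55103346074867 0.23018156717270175
61.6 0.2305 Fr 3.1 Ft -2.6 Fy 0.5 gap 0.0078 17.9
58.6 0.2308 Fr 3.6 Ft -0.1 Fy 0.8 gap 0.0079 18.3
55.6 0.2317 Fr 8.2 Ft -0.8 Fy 0.7 gap 0.0079 18.6
52.6 0.2322 Fr 5.6 Ft -1.1 Fy 1.5 gap 0.0076 18.9
49.6 0.233 Fr 8.0 Ft -1.4 Fy 1.7 gap 0.0078 19.2
46.6 0.2334 Fr 3.6 Ft -0.2 Fy 2.6 gap 0.0078 19.6
43.6 0.2334 Fr -0.3 Ft -1.3 Fy 5.3 gap 0.0078 19.9
40.6 0.2335 Fr 1.4 Ft -2.2 Fy 4.1 gap 0.0081 20.2
37.6 0.2337 Fr 1.7 Ft -0.7 Fy 4.9 gap 0.0077 20.5
34.6 0.2341 Fr 4.5 Ft -2.0 Fy 6.1 gap 0.0078 20.9
31.6 0.2343 Fr 2.1 Ft -1.0 Fy 6.6 gap 0.0083 21.2
28.6 0.2346 Fr 3.0 Ft -3.0 Fy 5.9 gap 0.0077 21.5
25.6 0.2348 Fr 2.2 Ft -1.9 Fy 6.7 gap 0.0076 21.8
22.6 0.2349 Fr 0.5 Ft -2.5 Fy 7.1 gap 0.0077 22.2
19.6 0.2351 Fr 2.4 Ft -0.5 Fy 7.1 gap 0.0077 22.5
16.6 0.2349 Fr -1.9 Ft -2.7 Fy 6.7 gap 0.0075 22.8
13.6 0.235 Fr 0.2 Ft -2.6 Fy 6.7 gap 0.0079 23.1
10.6 0.235 Fr 0.1 Ft -1.6 Fy 7.1 gap 0.0081 23.5
7.6 0.2351 Fr 1.5 Ft -1.9 Fy 6.9 gap 0.0075 23.8
4.6 0.235 Fr -1.0 Ft -2.2 Fy 6.8 gap 0.0078 24.1
1.6 0.2351 Fr 1.2 Ft -2.5 Fy 5.8 gap 0.0079 24.4
```

```bash
python3 - <<'E'
from h import *
p=np.array(monitor.get_position())
hit=ctrl.move_straight(p-[0,0,.025],feed=.03,contact_N=10)
p2=np.array(monitor.get_position());print(hit,p2-p,np.round(np.array(monitor.get_wrist_force())-np.load("F0.npy"),1),"bar z",p2[2]+ctrl.hold_point_z*np.sin(np.radians(75)),monitor.get_finger_gap())
im,_=optics.read_camera("wrist");cv2.imwrite("pics/w7.png",im[:,:,::-1]);print(monitor.get_t())
E
```

```text
True [-0.00060492  0.0001019  -0.00385308] [ 0.  -0.4 -0.5] bar z 0.1422932948258415 0.007811056518982012
24.85
```

View pics/w7.png

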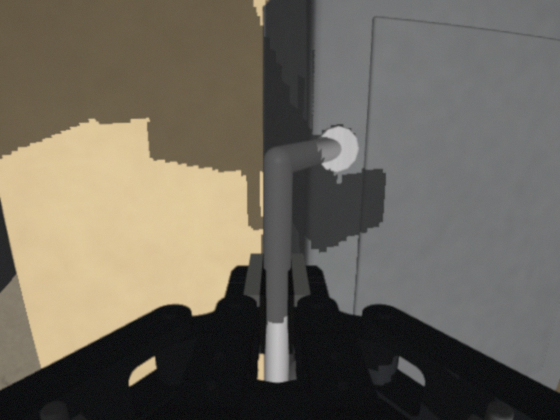

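w7 shows the bar held at (278,300) and the lid lying nearly flat on the chest. I press a little more to make sure it is seated, then release.

```bash
python3 - <<'E'
from h import *
F0=np.load("F0.npy");q=np.load("q.npy");c,s=np.cos(q[2]),np.sin(q[2])
for k in range(6):
    p=np.array(monitor.get_position());hit=ctrl.move_straight(p-[0,0,.0015],feed=.02);ctrl.sleep(.1)
    F=np.array(monitor.get_wrist_force())-F0;p=np.array(monitor.get_position());print(p[2]+ctrl.hold_point_z*np.sin(np.radians(75)),F.round(1))
    if F[2]>12:break
ctrl.command_gripper(.085)
e=np.radians(75);z=np.array([c*np.cos(e),s*np.cos(e),-np.sin(e)])
ctrl.move_straight(np.array(monitor.get_position())-.1*z,feed=.1)
print(np.round(np.array(monitor.get_wrist_force())-F0,1))
ctrl.reach((.32,-.1,.36),rot(-.2,e,np.pi/2))
print(monitor.get_t())
im,d=optics.read_camera("side");cv2.imwrite("pics/s8.png",cv2.resize(im[120:320,140:410],None,fx=2.9,fy=2.9,interpolation=cv2.INTER_CUBIC)[:,:,::-1])
H=np.array([q[0]+.1*c,q[1]+.1*s,.1])
im,dt=optics.read_camera("top")
# lid top heights from depth, at chest-frame points
for cam,dd in(("side",d),("top",dt)):
    m=optics.camera_model(cam);T=np.array(m["T"]);K=np.array(m["camera_matrix"]);D=np.array(m["distortion"])
    for x in(-.08,0,.08):
        P=np.array([q[0]+x*c-.06*s,q[1]+x*s+.06*c,.107]);v=T[:3,:3].T@(P-T[:3,3])
        uv=cv2.projectPoints(v.reshape(1,3),np.zeros(3),np.zeros(3),K,D)[0].ravel();print(cam,x,depthpt(cam,uv,dd).round(4))
E
```

```text
0.14210551896866008 [-6.1  0.5 13.7]
[-0.   1.3  0.4]
28.2083
side -0.08 [0.5226 0.1679 0.1109]
side 0 [0.6017 0.1645 0.1116]
side 0.08 [0.6828 0.1613 0.1099]
top -0.08 [0.5241 0.168  0.1113]
top 0 [0.6034 0.1647 0.1122]
top 0.08 [0.6836 0.1614 0.1112]
```

View pics/s8.png

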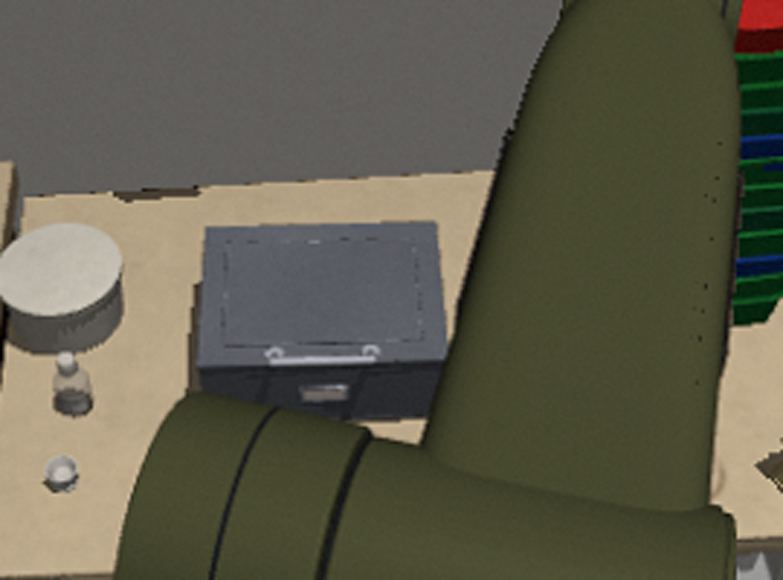

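The lid is level at z ≈ 0.111 from front to rear, so it is shut. The bottle (72,385) and the dish (62,473) stand untouched, and the arm is clear of everything.

```bash
python3 -c "
from rig import ctrl
print(ctrl.job_done())"
```

```text
the job is handed in; nothing more can be done
None
```

The stay is broken and the lid was lowered in the gripper until fully shut (its top is level at about 111 mm); the bottle and dish stand where they were, the cast was hidden by the arm in the last view but never approached, and the job was handed in at about 28 s of the 51 s allowed.

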